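# Close up a sectional architecture model

### The arm

A 7-joint arm with a two-finger parallel gripper is mounted at the origin on the work surface. World frame = base frame: x ahead of the robot, y to its left, z up, the work surface at z = 0. Lengths are in mm, angles in rad, forces in N, time in s.
With the tool pointing down it reaches from about 400 to 875 mm from the base axis. Payload 4.4 kg.
Tool frame: the origin (TCP) lies at the very end of the fingers, on their centre line; the grasp point (between the pads) lies 19 mm behind it; x points along the fingers, z is the direction in which the jaws open and shut, and the axes are right-handed (so a half turn about x gives the same grasp; the last joint's range is limited). The gripper opens to 85 mm and grips with 20 to 120 N. Pads are 22 mm wide; open, the fingers measure 114 mm over their backs; the gripper's body (76 mm by 85 mm) begins 54 mm behind the grasp point. The pads swing forward as they close: fully open they stand 13 mm farther back than shut.
Start: joints at [-1.31, 0.628, 0.038, 1.517, -0.027, 0.996, -0.02], TCP at [208.636, 615.621, 231.313] pointing down, gripper open.
Joint ranges: [-3.06, 3.06], [-0.37, 2.12], [-1.25, 1.32], [0.18, 2.47], [-1.1, 4.24], [0.23, 1.98], [-2.94, 2.94]. Speed limits (rad/s): [2.57, 2.57, 3.14, 3.14, 3.14, 3.14, 3.14].

### API

Orientations are given as [roll, pitch, yaw] about the fixed x, y, z axes, in that order (R = Rz(yaw) Ry(pitch) Rx(roll)).
In Python, from cell import ctrl gives the robot as it stands.
- The arm moves only by the shell command python3 -m inch 'ROWS'. ROWS is JSON, a list of rows, each a list of 5 numbers: the shift along the tool's x, y, z in cm, then the turn about the tool's x in degrees, then the finger opening in cm, from 0 to 8.54. A call has 1 to 20 rows; each row shifts and turns the pose as measured when the row begins, along the tool's axes as they then stand; what a row does not reach is not made up. A row lasts 1/8 s, in which the tool goes at most 62.5 mm and 10.7 degrees, less where a joint would pass 70% of its speed; a pose out of reach is approached as far as the arm can. A call with a gripper value outside its range is refused whole. The fingers move at their own pace and stop on an object; the grip force is fixed at half the most. Time passes only in rows, so rows that do not move let the fingers close. It gives the time, the measured TCP pose, the force and the opening at its end, in the units of the state.
- ctrl.read_state(): the state, without advancing time (a new reading comes with each control period).
- ctrl.get_image(name): name is "scene" or "top" or "wrist"; returns a dict with "frame" (384x512x3 uint8, red, green, blue), "z_map" (384x512 float32, mm along the optical axis (not along the pixel's ray), 0 where there is no reading), "K" (3x3 intrinsics, pixels), "eye" and "orientation" of the camera in the world; the wrist camera has in their place "mount" (4x4, takes a point from camera to tool coordinates, whose origin is the TCP and whose axes are the tool frame's). Camera axes: x right, y down, z forward; pixel columns grow to the right and rows downward; lengths in mm; the calibration is good to about 2 mm. A picture is of the moment at which its call begins: read the wrist's pose just before it.
- ctrl.finish_job(): hands the job in, once; it reports no verdict.
Trained networks look in the newest picture that a camera, given by its name, has taken for a name from the list of things; names that differ only in an ending like _2 or _b are one class to them, and where a whole thing is asked for, a point or a joint stands for the part that bears it (a point fixed in the world has none). Each returns a list of dicts, best first, with "confidence" (0 to 1); they miss things now and then, are a little off and sometimes report something else, mostly with a low value. They report only what shows in the picture. A call takes as long as a camera call. They do not tell look-alikes from the thing itself.
- ctrl.look_for(camera, label): "box" ([centre column, centre row, width, height] as shares, 0 to 1, of the picture: columns of its width, rows of its height, round what is visible of it).
- ctrl.pinpoint(camera, label): "xy" ([column, row] as shares, 0 to 1, of the picture: columns of its width, rows of its height: a listed point, or the origin of a listed thing).
The state is a dict: "clock": time; "qpos": joint angles; "qd": joint speeds; "tau": joint torques, N m; "eef_pos": TCP position; "tool_rot": TCP orientation; "force": force on the tool from outside, world axes, zero at the start; "torque": the same for the moment, N m; "width": finger opening in mm.
Only numpy, scipy, OpenCV 4.12 (cv2) and the standard library are available. Lean on these libraries where they do the work, as an engineer would, in place of code of your own. Each camera call takes 0.05 s, during which the arm holds its last target. There are 200 camera calls.

### The job

Close up the sectional model building using only the fingertips: first push the loose half along its track until it meets the fixed half with no gap left, and after that push the open hinged roof all the way down so it lies flat over both halves. Do not pick up or tip the loose half, and leave the little house, the tree and the glue bottle where they stand.

Things in the scene. Friction and masses are not known exactly. Their poses are not given: they have to be found in the camera images.
- model_base: Heavy, immovable baseboard, 320 mm along its x, 440 mm along its y, 12 mm thick; origin: centre of its underside, z up. The loose half slides along y at x = 0 on its top, between wooden guide strips 8 mm wide, 8 mm high (inner faces at x = -51.5 and 51.5 mm, y = -200 to 60 mm).
- fixed_face (a point): Centre of the fixed half's cut, open face, at x = 0, y = 60 mm of the board and 52 mm above its underside. The fixed half (sand-coloured card, part of the board) is 100 mm in x, 80 mm high, its top 92 mm above the board's underside; it reaches 90 mm from this face towards +y. The loose half must come to meet this face.
- half: Loose half of the card building: hollow, 100 mm in x, 90 mm in y, 80 mm high, 5 mm walls, about 0.25 kg; origin: centre of its underside. It rests on the board, axes along the board's; closed end at its y = -45 mm, cut open face at y = +45 mm. It slides to the board's +y; home, its origin is at y = 15 mm of the board; it starts 55 to 105 mm short of that.
- half_push (a point): Point on the outside of the loose half's closed (-y) end wall, mid-width, 30 mm above its underside: a good place to push. It slides under a few newtons; pushed higher than about 45 mm above its underside it may tip.
- roof (a joint): Hinge angle of the roof, rad: 0 = closed, flat over both halves; grows as it opens upward; starts at 0.95 to 1.25. The hinge is stiff: the roof stays where it is left and needs about 1 to 2 N at its free edge to move it down.
- roof_edge (a point): Middle of the free edge of the dark roof slab, on its upper (outer) face, 186 mm from the hinge line. The roof is 112 mm in x, 6 mm thick; closed, its underside is 3 mm above the building. A sand-coloured stair head, 34 x 28 mm, 14 mm high, stands on its upper face 18 to 46 mm from the hinge.
- roof_hinge (a point): Middle of the roof's hinge line (at the roof's underside), which runs along the board's x at y = 152 mm, 95 mm above the board's underside; fixed to the board. The open roof rises from here, sloping up towards the board's -y.
- house: Little card house with a dark pitched roof, about 60 x 66 mm and 43 mm high, loose on the board beside the building; origin at the centre of its underside. Leave it alone.
- tree: Bare model tree on a round brown foot of 48 mm diameter, 92 mm high, loose on the board; origin at the centre of its underside. Leave it alone.
- glue: White glue bottle with an orange cap, 36 mm in diameter, 85 mm high, loose on the board; origin at the centre of its underside. Leave it alone.
Not all that is in view belongs to the job. Leave any blue, green or orange look-alike of the half alone.

How it is judged:
By the outcome, as a careful person would: the job done as asked, in the order asked, and still so for the second after the job is handed in, with the robot touching nothing.
It also fails if it takes over 54 s, if anything falls off the work surface, if the arm or the gripper's body presses on something with over 40 N, if the wrist force passes 120 N, or if a joint passes its speed limit or range.

## Working session

There is one attempt and no reset: what is moved stays moved. The work goes in short steps, Python scripts to look and compute and a shell command to move; the robot and the scene stay as the last step left them, time stands still between calls to the robot, and variables do not carry over. Pictures are saved under pics/ and viewed, about 8 in all and at most 12, crops included, and the job is handed in when it is done.

```bash
mkdir -p pics; ls
cat > h.py <<'E'
import numpy as np, cv2
from cell import ctrl
from scipy.spatial.transform import Rotation as R
def rot(o):
    o=np.array(o,float)
    return o if o.shape==(3,3) else R.from_euler('xyz',o).as_matrix()
def cam(n):
    s=ctrl.read_state(); im=ctrl.get_image(n)
    if 'mount' in im:
        T=np.eye(4);T[:3,:3]=rot(s['tool_rot']);T[:3,3]=s['eef_pos'];T=T@np.array(im['mount'])
        im['R'],im['t']=T[:3,:3],T[:3,3]
    else: im['R'],im['t']=rot(im['orientation']),np.array(im['eye'])
    return im
def ray(im,u,v):
    K=np.array(im['K']); return im['R']@np.array([(u-K[0,2])/K[0,0],(v-K[1,2])/K[1,1],1.])
def at(im,u,v,z=None):
    if z is None:
        p=im['z_map'][int(v)-1:int(v)+2,int(u)-1:int(u)+2]; d=np.median(p[p>0]) if (p>0).any() else np.nan
        return im['t']+ray(im,u,v)*d
    r=ray(im,u,v); return im['t']+r*(z-im['t'][2])/r[2]
def proj(im,P):
    p=im['R'].T@(np.array(P,float)-im['t']); K=np.array(im['K']); q=K@p; return q[:2]/q[2]
def save(im,name,crop=None,s=1):
    f=im['frame'][:,:,::-1]
    if crop: f=f[crop[1]:crop[3],crop[0]:crop[2]]
    cv2.imwrite('pics/'+name,cv2.resize(f,None,fx=s,fy=s))
E
python3 - <<'E'
from h import *
np.set_printoptions(precision=1,suppress=True)
s=ctrl.read_state();print({k:np.round(v,3) for k,v in s.items()})
fr=[]
for c in ['top','scene']:
    im=cam(c);print(c,im['t'],np.round(im['R'],2).tolist())
    fr.append(im['frame'])
    for l in ['model_base','fixed_face','half','half_push','roof_edge','roof_hinge','house','tree','glue']:
        for d in ctrl.pinpoint(c,l)[:3]:
            u,v=d['xy'][0]*512,d['xy'][1]*384
            print(l,round(d['confidence'],2),np.array([u,v]),at(im,min(max(u,1),510),min(max(v,1),382)))
cv2.imwrite('pics/a.png',cv2.resize(np.vstack(fr)[:,:,::-1],None,fx=.78,fy=.78))
cv2.imwrite('pics/top.png',fr[0][:,:,::-1]); cv2.imwrite('pics/scene.png',fr[1][:,:,::-1])
E
```

```text
pics
{'clock': np.float64(0.0), 'qpos': array([-1.3,  0.6,  0. ,  1.5, -0. ,  1. , -0. ]), 'qd': array([-0.,  0.,  0., -0., -0.,  0., -0.]), 'tau': array([ -0. , -56.3,   1.2, -19.3,   0. ,   0. ,   0. ]), 'eef_pos': array([208.4, 615. , 230.4]), 'tool_rot': array([-3.1,  1.6, -1.9]), 'force': array([-0.8, -0.1,  0.4]), 'torque': array([-0., -0., -0.]), 'width': np.float64(85.42)}
top [443.6 -10.4 944.1] [[-0.01, -0.98, 0.18], [-1.0, 0.0, -0.03], [0.03, -0.18, -0.98]]
model_base 0.82 [197.5 213. ] [560.1  56.9  90.7]
fixed_face 0.68 [172.5 211.2] [575.1 118.4  11. ]
half 0.91 [215.2 212.8] [560.2  21.   92.1]
half 0.88 [346.2 230.6] [ 524.4 -249.1   78.2]
half 0.86 [173.6  99.5] [808.3 112.2  79.4]
half_push 0.84 [158.3 102.8] [800.9 144.8  78.6]
half_push 0.83 [341.6 246.3] [ 494.4 -248.5   38.1]
roof_edge 0.87 [136.1 189.8] [574.3 142.7 265.8]
roof_hinge 0.74 [122.3 205.1] [564.8 189.4 165.9]
roof_hinge 0.68 [169.3 211. ] [574.9 124.8  15.4]
roof_hinge 0.64 [198.2 211.8] [562.4  55.4  91. ]
house 0.93 [147.  158.4] [684.4 170.   53. ]
house 0.47 [227.  264.8] [455.9  -3.1  95.8]
tr
[... 241 characters left out ...]
[303.7 225.4] [577.4  70.4  11. ]
model_base 0.45 [366.8 214.4] [601.2 206.5 129.4]
model_base 0.32 [288.4 186.8] [536.2  15.6  90.3]
half 0.84 [243.5 143.6] [ 319.  -182.2    4.6]
half 0.72 [186.1 183.7] [ 577.6 -243.    59.4]
half 0.67 [283.6 218.8] [621.3  28.7  70.8]
half_push 0.76 [236.1 127.1] [ 338.8 -195.3   78.1]
half_push 0.75 [201.4 169.7] [ 535.  -217.    78.3]
roof_edge 0.71 [350.4 154.4] [582.3 145.7 267.4]
roof_edge 0.42 [326.7 216. ] [531.5 118.4  13.2]
roof_hinge 0.77 [368.5 216. ] [592.9 211.4 116.4]
house 0.59 [337.1 271.3] [706.  173.6  45.6]
tree 0.64 [270.9 256.1] [695.5  21.8  19.2]
tree 0.54 [336.8 274.8] [712.  174.7  41.3]
glue 0.56 [288.  186.5] [536.   14.5  90.8]
```

View pics/a.png

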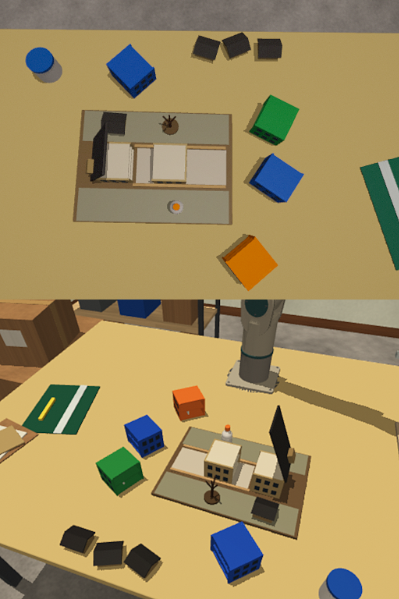

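The top view shows the sand building on the board: loose half at about (217,208), fixed half at (150,207), open roof at (125,195), tree at (219,160), house at (147,158) and glue at (226,265). These could be mistaken for the half: blue (168,90), green (352,153), blue (354,228) and orange (320,336). I choose the sand one on the track and check it in a crop.

```bash
cat > meas.py <<'E'
from h import *
np.set_printoptions(precision=1,suppress=True)
def cloud(im):
    v,u=np.mgrid[0:384,0:512]; K=np.array(im['K']); d=im['z_map']
    c=np.stack([(u-K[0,2])/K[0,0]*d,(v-K[1,2])/K[1,1]*d,d],-1)
    P=c@im['R'].T+im['t']; P[d<=0]=np.nan; return P
def comps(P,lo,hi,xr=(350,800),yr=(-200,400),amin=60):
    m=((P[...,2]>lo)&(P[...,2]<hi)&(P[...,0]>xr[0])&(P[...,0]<xr[1])&(P[...,1]>yr[0])&(P[...,1]<yr[1])).astype(np.uint8)
    n,L,st,c=cv2.connectedComponentsWithStats(m)
    for i in range(1,n):
        if st[i,4]>amin:
            q=P[L==i]; r=cv2.minAreaRect(q[:,:2].astype(np.float32))
            print('n',st[i,4],'px',c[i],'ctr',np.array(r[0]),'size',np.array(r[1]),'ang',round(r[2],1),'z',np.median(q[:,2]), 'min/max',q.min(0),q.max(0))
E
python3 - <<'E'
from meas import *
im=cam('top');P=cloud(im)
print('tops');comps(P,84,104)
print('board');comps(P,5,17,amin=300)
print('high');comps(P,108,400)
save(im,'crop.png',(80,120,310,300),3)
E
```

```text
tops
n 1511 px [149.5 206.9] ctr [575.  162.5] size [ 82.9 100.5] ang 88.5 z 91.25845292628833 min/max [524.  119.8  84.2] [624.7 205.2  96.4]
n 2104 px [217.3 207.9] ctr [571.5  17.6] size [ 89.5 100.9] ang 88.5 z 91.35385318012459 min/max [521.  -27.6  84.3] [622.2  63.5  96.4]
n 63 px [225.6 265. ] ctr [455.1  -0.5] size [16.7 15.2] ang 45.3 z 96.2452544181723 min/max [447.7  -9.   84.7] [463.3   8.8 101.1]
board
n 20894 px [203.7 220. ] ctr [572.4  61.2] size [441.  320.2] ang 88.5 z 11.614493159307301 min/max [ 408.6 -161.2    5.4] [737.1 284.9  17. ]
high
n 1276 px [125.7 198.1] ctr [575.4 183.2] size [ 81.8 112. ] ang 88.5 z 210.2418312376418 min/max [518.5 141.4 108.8] [632.1 224.4 269.9]
```

View pics/crop.png

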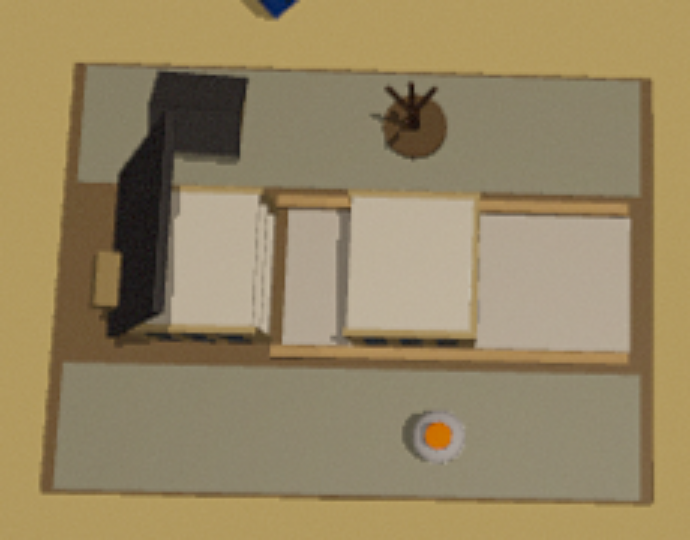

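```bash
cat > st.py <<'E'
from h import *
np.set_printoptions(precision=3,suppress=True)
def st(goal=None):
    s=ctrl.read_state();M=rot(s['tool_rot'])
    print('t',round(float(s['clock']),2),'pos',np.array(s['eef_pos']),'F',np.array(s['force']),'w',float(s['width']))
    print('axes x,y,z:',M.T.tolist() if 0 else np.round(M.T,3).tolist())
    for g in goal or []: print('goal',g,'tool cm',M.T@(np.array(g)-s['eef_pos'])/10)
E
python3 -c "
from st import *
st([[400,150,300],[568,-85,300]])"
```

```text
t 1.05 pos [208.643 615.645 231.317] F [0.168 0.434 0.487] w 85.4717490213071
axes x,y,z: [[-0.0, 0.0, -1.0], [-0.947, 0.321, 0.0], [0.321, 0.947, 0.0]]
goal [400, 150, 300] tool cm [ -6.871 -33.071 -37.956]
goal [568, -85, 300] tool cm [ -6.873 -56.527 -54.819]
```

```bash
python3 -m inch '[[-4,0,0,0,0],[-4,0,0,0,0],[0,-3.6,-4.2,0,0],[0,-3.6,-4.2,0,0],[0,-3.6,-4.2,0,0],[0,-3.6,-4.2,0,0],[0,-3.6,-4.2,0,0],[0,-3.6,-4.2,0,0],[0,-3.6,-4.2,0,0],[0,-3.6,-4.2,0,0],[0,-3.6,-4.2,0,0],[0,0,0,10.4,0],[0,0,0,10.4,0],[0,0,0,10.4,0],[0,0,0,10.4,0],[0,0,0,10.4,0],[0,0,0,10.4,0],[0,0,0,10.4,0]]'
python3 -c "
from st import *
st([[567.5,-85,300],[567.5,-85,28]])"
```

```text
clock: 3.3
eef_pos: [401.9, 138.7, 315.6]
tool_rot: [0.764, 1.558, 0.704]
force: [0.3, 0.1, 0.2]
width: 0.3
t 3.3 pos [401.885 138.735 315.598] F [0.256 0.14  0.244] w 0.27558338892464834
axes x,y,z: [[0.009, 0.008, -1.0], [0.06, 0.998, 0.009], [0.998, -0.06, 0.009]]
goal [567.5, -85, 300] tool cm [  1.536 -21.352  17.861]
goal [567.5, -85, 28] tool cm [ 28.734 -21.587  17.616]
```

```bash
python3 -m inch '[[0,-4.3,3.6,-2,0],[0,-4.3,3.6,0,0],[0,-4.3,3.6,0,0],[0,-4.3,3.6,0,0],[0,-4.3,3.6,0,0],[5,0,0,0,0],[5,0,0,0,0],[5,0,0,0,0],[5,0,0,0,0]]'
python3 - <<'E'
from st import *
st([[567.7,-75,28],[568.2,-45,28]])
im=cam('wrist');save(im,'w1.png')
E
```

```text
clock: 4.42
eef_pos: [590.9, -84.6, 115.1]
tool_rot: [0.308, 1.543, 0.291]
force: [1.0, -0.3, 0.3]
width: 0.1
t 4.42 pos [590.877 -84.612 115.142] F [ 1.015 -0.283  0.299] w 0.10848279588980475
axes x,y,z: [[0.027, 0.008, -1.0], [0.017, 1.0, 0.008], [0.999, -0.018, 0.027]]
goal [567.7, -75, 28] tool cm [ 8.657  0.847 -2.565]
goal [568.2, -45, 28] tool cm [ 8.682  3.847 -2.568]
```

View pics/w1.png

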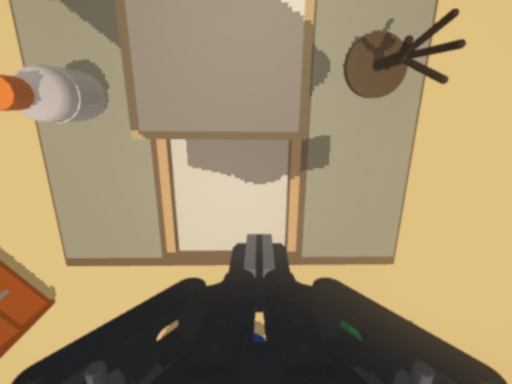

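The wrist view shows the track and the half's closed end at row ~133 (columns 130–308). The closed fingers are at (258,250), nearly centred on the track. The glue (55,93) and tree (380,62) are well to either side.

```bash
python3 -c "
from h import *
im=ctrl.get_image('wrist');print(np.round(im['mount'],2))"
python3 -m inch '[[4.3,0.4,-1.2,0,0],[4.3,0.4,-1.2,0,0],[0,0,0,0,0]]'
python3 -c "
from st import *
st([[567.7,-75,28],[568.2,-45,28]])"
```

```text
[[  -0.     -0.31    0.95 -142.11]
 [  -0.     -0.95   -0.31   79.4 ]
 [   1.     -0.     -0.     -0.69]
 [   0.      0.      0.      1.  ]]
clock: 4.9
eef_pos: [569.0, -75.0, 28.9]
tool_rot: [0.364, 1.545, 0.347]
force: [0.4, -1.3, 0.8]
width: -0.0
t 4.9 pos [568.964 -74.992  28.901] F [ 0.429 -1.324  0.752] w -0.020445762183038202
axes x,y,z: [[0.024, 0.009, -1.0], [0.017, 1.0, 0.009], [1.0, -0.017, 0.024]]
goal [567.7, -75, 28] tool cm [ 0.087 -0.004 -0.128]
goal [568.2, -45, 28] tool cm [ 0.115  2.996 -0.13 ]
```

```bash
python3 -m inch '[[0,1.5,0,0,0],[0,1.2,0,0,0],[0,0.6,0,0,0],[0,0.6,0,0,0]]'; python3 -m inch '[[0,0.5,0,0,0],[0,0.5,0,0,0],[0,0.5,0,0,0]]'; python3 -m inch '[[0,0.5,0,0,0],[0,0.5,0,0,0],[0,0.5,0,0,0]]'
```

```text
clock: 5.4
eef_pos: [576.5, -34.3, 36.7]
tool_rot: [0.21, 1.532, 0.193]
force: [-0.1, -1.4, -1.3]
width: -0.2
clock: 5.78
eef_pos: [576.8, -19.5, 37.1]
tool_rot: [0.171, 1.532, 0.154]
force: [0.2, -1.1, -0.4]
width: 0.2
clock: 6.15
eef_pos: [576.8, -3.9, 36.9]
tool_rot: [0.166, 1.533, 0.148]
force: [1.2, -1.3, -0.7]
width: -0.1
```

Run:
```python
from meas import *
im=cam('scene');P=cloud(im); comps(P,84,104)
im=cam('top');P=cloud(im); comps(P,84,104)
save(im,'p2.png',(80,120,310,300),3)
```

```text
n 1289 px [298.8 202. ] ctr [572.3  46.9] size [102.8 103.6] ang 88.6 z 91.28621987646284 min/max [520.5  -4.9  84. ] [624.6  99.5 103.7]
n 1069 px [343.7 215.7] ctr [577.3 169.3] size [ 96.  108.4] ang 88.7 z 91.09500840805856 min/max [522.1 120.2  84. ] [632.5 216.2 103.2]
n 527 px [148.4 191.3] ctr [597.5 151.4] size [62.6 54.5] ang 89.6 z 91.33916796332687 min/max [570.5 119.9  86.4] [624.9 182.9  96.3]
```

```bash
python3 -m inch '[[0.1,0.5,-0.1,0,0],[0.1,0.5,-0.1,0,0],[0.1,0.5,-0.1,0,0]]'; python3 -m inch '[[0,0.4,0,0,0],[0,0.3,0,0,0]]'; python3 -m inch '[[0,0.3,0,0,0]]';python3 - <<'E'
from meas import *
im=cam('scene');P=cloud(im); comps(P,84,104)
save(im,'p3.png',(220,120,440,290),3.5)
E
```

```text
clock: 6.62
eef_pos: [575.0, 11.0, 34.4]
tool_rot: [0.134, 1.531, 0.115]
force: [1.0, -2.0, 1.2]
width: -0.0
clock: 6.88
eef_pos: [574.9, 18.1, 34.3]
tool_rot: [0.117, 1.531, 0.098]
force: [-0.4, -8.1, 1.9]
width: 0.2
clock: 7.0
eef_pos: [574.6, 18.2, 34.4]
tool_rot: [0.026, 1.531, 0.005]
force: [-2.0, -11.1, 1.8]
width: 0.1
n 2380 px [324.2 209.3] ctr [574.2 118.3] size [202.  105.8] ang 86.4 z 91.13123310904695 min/max [518.1  16.2  84. ] [633.  216.2 103.9]
```

View pics/p3.png

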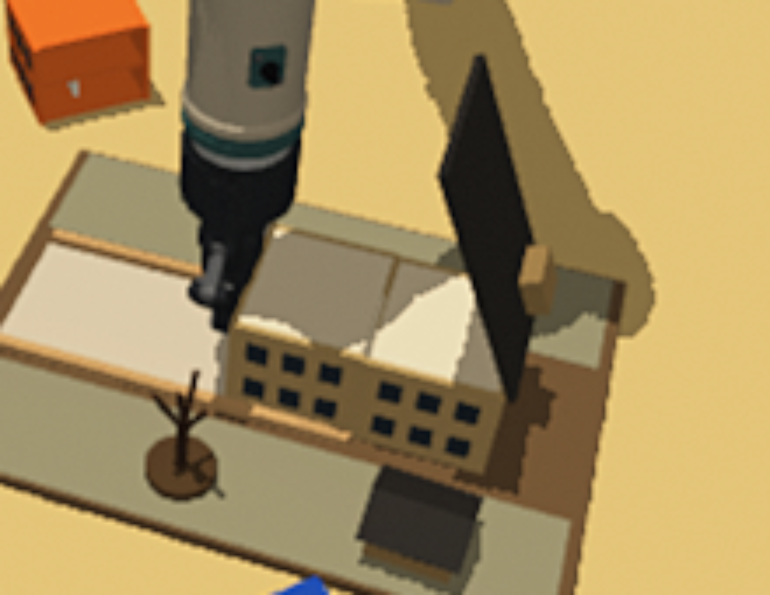

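The halves meet: one unbroken roof line with only a thin seam at about (390,300) in the crop, and the push force rose to 11 N. I'll back off and go over to the outer side of the roof.

```bash
python3 -m inch '[[0,-1,0,0,0],[0,-2,0,0,0],[-1,-1,0,0,0],[-5,0,0,0,0],[-6,0,0,0,0],[-6,0,0,0,0],[-6,0,0,0,0],[-6,0,0,0,0]]'
python3 - <<'E'
from st import *
st([[577,200,335]])
E
python3 - <<'E'
from meas import *
im=cam('scene');P=cloud(im); comps(P,84,104); comps(P,108,300,xr=(500,660),yr=(100,300))
E
```

```text
clock: 8.05
eef_pos: [558.6, -18.8, 340.6]
tool_rot: [0.344, 1.543, 0.327]
force: [0.9, 0.8, -0.1]
width: 0.1
t 8.05 pos [558.552 -18.813 340.567] F [ 0.89   0.801 -0.14 ] w 0.07359427119138898
axes x,y,z: [[0.026, 0.009, -1.0], [0.017, 1.0, 0.009], [1.0, -0.017, 0.026]]
goal [577, 200, 335] tool cm [ 0.801 21.903  1.461]
n 2342 px [324.7 209.4] ctr [574.1 124.5] size [189.9 106.7] ang 86.2 z 91.11632437076679 min/max [520.  30.  84.] [633.5 216.3 103.7]
n 1558 px [360.3 184.3] ctr [577.1 183.8] size [ 81.8 114.8] ang 87.9 z 195.37707875521716 min/max [518.5 141.6 108.1] [633.9 225.3 269.8]
```

```bash
python3 -m inch '[[0,4,0.4,0,0],[0,5,0.4,0,0],[0,5,0.4,0,0],[0,5,0.4,0,0],[0,3,0,0,0],[0,0,0,0,0]]'
python3 - <<'E'
from st import *
st([[577,200,250],[577,185,250]])
E
```

```text
clock: 8.85
eef_pos: [581.0, 208.4, 359.7]
tool_rot: [0.36, 1.521, 0.345]
force: [-0.0, -0.2, -0.3]
width: 0.2
t 8.85 pos [581.01  208.447 359.672] F [-0.026 -0.151 -0.265] w 0.22720489951421385
axes x,y,z: [[0.047, 0.017, -0.999], [0.014, 1.0, 0.017], [0.999, -0.015, 0.046]]
goal [577, 200, 250] tool cm [10.921 -1.042 -0.897]
goal [577, 185, 250] tool cm [10.896 -2.541 -0.875]
```

```bash
python3 -m inch '[[4,-0.2,-0.3,0,0],[4,-0.2,-0.3,0,0],[2.5,-0.4,-0.2,0,0],[0,0,0,0,0]]'
python3 - <<'E'
from st import *
th=np.array([1.18,1.1,1.0,.9,.8,.7,.6,.5,.4,.3,.2,.1,0])
for t in th: print(t, 'TCP y,z', np.round([213-165*np.cos(t)+6*np.sin(t)+11*1, 95+165*np.sin(t)+6*np.cos(t)],0))
st([[577,167,250]])
im=cam('scene');save(im,'p4.png',(240,60,460,230),3.5)
E
```

```text
clock: 9.35
eef_pos: [577.3, 198.2, 254.2]
tool_rot: [0.351, 1.52, 0.333]
force: [0.6, -0.4, -0.1]
width: 0.4
1.18 TCP y,z [167. 250.]
1.1 TCP y,z [155. 245.]
1.0 TCP y,z [140. 237.]
0.9 TCP y,z [126. 228.]
0.8 TCP y,z [113. 218.]
0.7 TCP y,z [102. 206.]
0.6 TCP y,z [ 91. 193.]
0.5 TCP y,z [ 82. 179.]
0.4 TCP y,z [ 74. 165.]
0.3 TCP y,z [ 68. 149.]
0.2 TCP y,z [ 63. 134.]
0.1 TCP y,z [ 60. 117.]
0.0 TCP y,z [ 59. 101.]
t 9.35 pos [577.274 198.16  254.189] F [ 0.641 -0.436 -0.09 ] w 0.4127697344701591
axes x,y,z: [[0.048, 0.017, -0.999], [0.017, 1.0, 0.018], [0.999, -0.018, 0.048]]
goal [577, 167, 250] tool cm [ 0.365 -3.123  0.008]
```

View pics/p4.png

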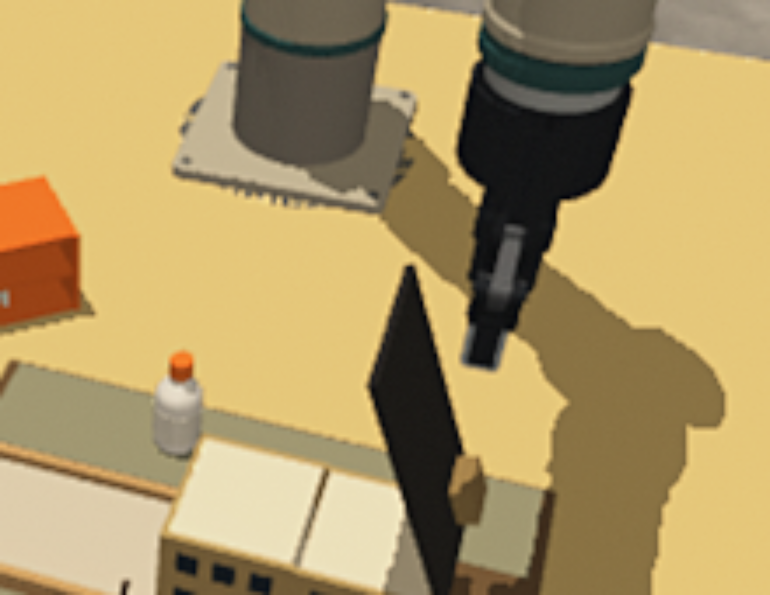

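The fingertips at (483,360) are on the outer side of the roof, clear of the slab edge (410,270) and stair head (467,490). A dark seam shows at (315,510), so I check it for a gap before the roof comes down.

Run:
```python
from meas import *
out=[]
for c in ['top','scene']:
    im=cam(c)
    p=proj(im,[574,121,92]); u,v=map(int,np.round(p)); print(c,p, at(im,*p))
    f=im['frame'][v-30:v+30,u-35:u+35,::-1]
    out.append(cv2.resize(f,None,fx=8,fy=8,interpolation=cv2.INTER_CUBIC))
    if c=='top':
        print('grey row',im['frame'][v,u-12:u+12].mean(-1).astype(int)); print('z',cloud(im)[v,u-8:u+9,1:].round(0).tolist())
        P=cloud(im); q=P[(abs(P[...,0]-572)<40)&(abs(P[...,2]-91)<4)&(P[...,1]>0)&(P[...,1]<230)]; print('y extents',q[:,1].min(),q[:,1].max())
cv2.imwrite('pics/seam.png',cv2.resize(np.hstack(out),(800,343)))
```

```text
top [165.8 206.2] [579.6 126.7  55.2]
grey row [174 174 176 173 174 174 175 175 175 176 177 147 175 154 170 177 173 176
 176 177 174 175 177 177]
z [[137.0, 93.0], [135.0, 92.0], [133.0, 92.0], [131.0, 91.0], [129.0, 89.0], [127.0, 91.0], [124.0, 94.0], [128.0, 56.0], [126.0, 53.0], [124.0, 54.0], [116.0, 93.0], [115.0, 90.0], [113.0, 89.0], [111.0, 91.0], [109.0, 90.0], [106.0, 93.0], [105.0, 90.0]]
y extents 31.362947034978767 193.7344211354945
scene [328.1 207.6] [539.3 118.5  53.8]
```

View pics/seam.png

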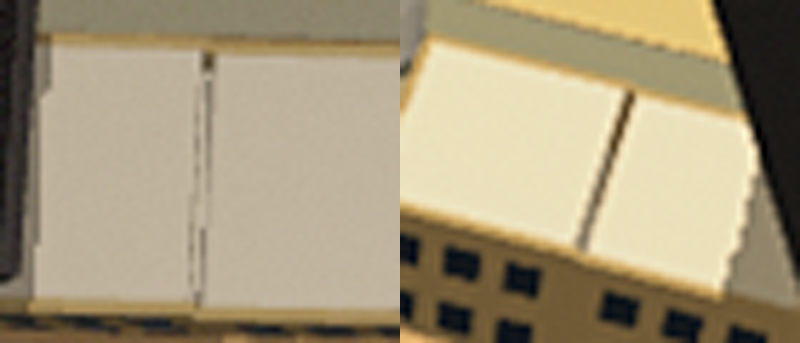

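The seam isn't closed. In the top depth image, 3 pixels (about 4–6 mm) at y≈118–123 fall through to z≈55. I'll go back over the roof and look at the seam with the wrist camera before pushing again.

```bash
python3 -m inch '[[-5,0,0,0,0],[-5,0,0,0,0],[0,-5,0,0,0],[0,-5,0,0,0],[0,-5,0,0,0],[0,-3,0,0,0],[4,0,0,0,0],[5,0,0,0,0],[5,0,0,0,0],[3,0,0,0,0],[0,0,0,0,0]]'
python3 - <<'E'
from meas import *
from st import *
st([[568,-40,180],[568,-40,26]])
im=cam('wrist');p=proj(im,[574,121,92]);print(p)
save(im,'w2.png')
E
```

```text
clock: 10.88
eef_pos: [596.0, 14.9, 203.6]
tool_rot: [0.281, 1.475, 0.266]
force: [-0.3, 0.2, -0.2]
width: 0.2
t 10.88 pos [596.047  14.879 203.558] F [-0.301  0.155 -0.167] w 0.15009195463973216
axes x,y,z: [[0.093, 0.025, -0.995], [0.014, 1.0, 0.027], [0.996, -0.016, 0.092]]
goal [568, -40, 180] tool cm [ 1.946 -5.587 -2.921]
goal [568, -40, 26] tool cm [17.275 -5.997 -4.343]
[218.076  70.154]
```

View pics/w2.png

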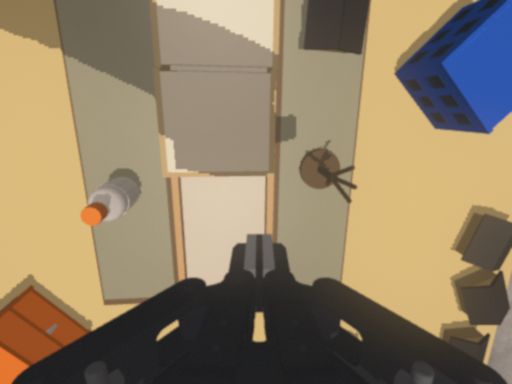

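The wrist view confirms the gap: a strip at rows ~66–71 across columns 163–272, about 4 mm and parallel. I push again, a little lower and centred.

```bash
python3 -m inch '[[2,-2.5,-2.6,0,0],[4.5,0,-1,0,0],[4.5,0,-0.5,0,0],[4.5,0,0,0,0],[1,0,0,0,0],[0,0,0,0,0]]'
python3 - <<'E'
from st import *
st([[571,0,26]])
E
```

```text
clock: 11.68
eef_pos: [588.1, -7.0, 48.7]
tool_rot: [0.212, 1.44, 0.199]
force: [0.4, 0.4, 0.9]
width: 0.2
t 11.68 pos [588.108  -7.034  48.745] F [0.368 0.424 0.929] w 0.16693393673927387
axes x,y,z: [[0.128, 0.026, -0.991], [0.011, 1.0, 0.027], [0.992, -0.015, 0.128]]
goal [571, 0, 26] tool cm [ 2.054  0.621 -1.997]
```

```bash
python3 -m inch '[[1,0.3,-1,0,0],[1,0.3,-1,0,0],[0,0,0,0,0]]'; python3 -m inch '[[0,0.7,0,0,0],[0,0.5,0,0,0],[0,0.4,0,0,0]]';  python3 -m inch '[[0,0.4,0,0,0]]'; python3 -m inch '[[0,0.5,0,0,0]]'; python3 -m inch '[[0,0.6,0,0,0]]'
```

```text
clock: 12.05
eef_pos: [576.6, -0.5, 33.8]
tool_rot: [0.19, 1.427, 0.177]
force: [-1.1, 0.9, -0.8]
width: 0.3
clock: 12.42
eef_pos: [580.4, 16.2, 38.1]
tool_rot: [0.18, 1.42, 0.167]
force: [-0.1, -0.5, 0.8]
width: -0.3
clock: 12.55
eef_pos: [580.6, 19.1, 38.4]
tool_rot: [0.167, 1.42, 0.154]
force: [-2.1, -7.4, -0.9]
width: -0.2
clock: 12.68
eef_pos: [580.5, 19.1, 38.5]
tool_rot: [0.127, 1.42, 0.109]
force: [-2.4, -15.1, 0.4]
width: 0.1
clock: 12.8
eef_pos: [580.4, 18.7, 38.6]
tool_rot: [0.079, 1.419, 0.054]
force: [-2.3, -13.5, -0.4]
width: 0.2
```

```bash
cat > seam.py <<'E'
from meas import *
def seam(tag,view=('scene',)):
    out=[]
    for c in view:
        im=cam(c);P=cloud(im)
        for x in (535,550,565,580,595,612):
            L=[at(im,*proj(im,[x,y,92])) for y in range(108,132)]
            print(c,x,'low y:',[y for y,p in zip(range(108,132),L) if p[2]<84], 'minz',round(min(p[2] for p in L)))
        u,v=map(int,proj(im,[574,90,60]))
        f=im['frame'][v-40:v+40,u-50:u+50,::-1]; out.append(cv2.resize(f,None,fx=8,fy=7.5,interpolation=cv2.INTER_CUBIC))
    cv2.imwrite(f'pics/{tag}.png',out[0])
E
python3 -c "
from seam import *
seam('s1')"
```

```text
scene 535 low y: [] minz 87
scene 550 low y: [121, 122, 123, 124, 125] minz 69
scene 565 low y: [122, 123, 124, 125, 126] minz 54
scene 580 low y: [120, 121, 122, 123, 124] minz 52
scene 595 low y: [121, 122, 123, 124, 125] minz 54
scene 612 low y: [120, 121, 122, 123, 124] minz 52
```

View pics/s1.png

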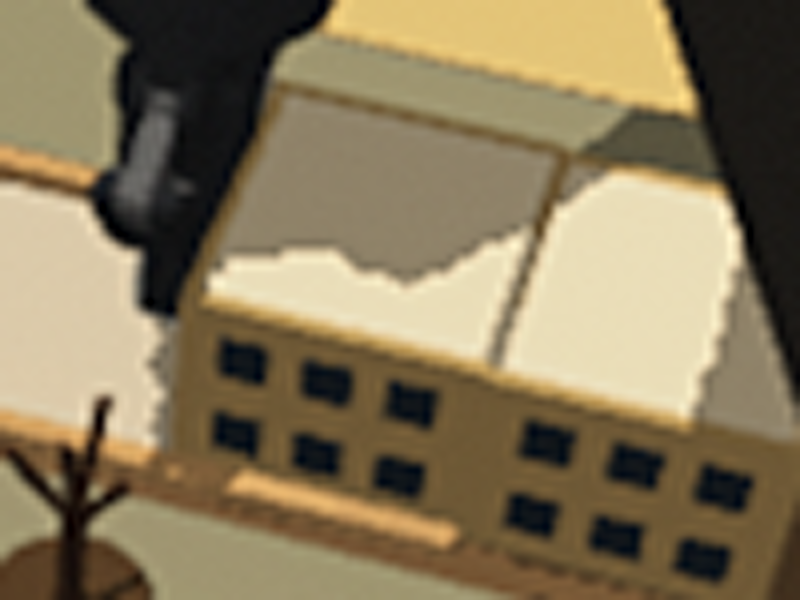

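The near side wall looks unbroken at the seam (between (480,370) and (490,480)), so the slot may be only in the top panels. I check the wall's brightness profile and the half's measured position.

Run:
```python
from meas import *
im=cam('scene')
bd=lambda x,y,z:[572.4+x*.9997+y*.026,61.2-x*.026+y*.9997,z]
g=cv2.cvtColor(im['frame'],cv2.COLOR_RGB2GRAY).astype(np.float32)
for z in (24,30,52,74,84,89):
    pts=np.array([proj(im,bd(50,y,z)) for y in np.arange(44,77,2)],np.float32)
    print(z,cv2.remap(g,pts[:,:1].copy(),pts[:,1:].copy(),cv2.INTER_LINEAR)[:,0].astype(int))
P=cloud(im);m=(P[...,0]>615)&(P[...,0]<632)&(P[...,2]>25)&(P[...,2]<85)&(P[...,1]>0)&(P[...,1]<215)
print('side wall y',P[m][:,1].min(),P[m][:,1].max())
```

```text
24 [86 86 92 91 86 85 93 94 89 88 89 90 91 92 84 80 79]
30 [31 41 64 88 91 90 89 90 90 90 90 91 92 90 78 42 20]
52 [93 95 93 91 91 90 90 90 90 90 91 91 90 90 90 92 93]
74 [19 18 54 83 91 91 90 90 91 91 89 90 91 93 80 42 13]
84 [75 73 76 87 92 90 90 90 90 90 90 90 89 90 92 88 85]
89 [89 89 90 88 87 86 86 86 85 87 91 84 85 89 88 88 83]
side wall y 29.71480885767869 209.7604188736283
```

The side walls meet: brightness is uniform across the seam at every height, and the wall measures 29.7–209.8 = 180 mm, which is 90+90. The slot is only in the top panels, and the 15 N stop was the real end stop. I back off and go to the roof.

```bash
python3 -m inch '[[0,-1,0,0,0],[0,-2,0,0,0],[0,-1,0,0,0],[-5,0,0,0,0],[-6,0,0,0,0],[-6,0,0,0,0],[-6,0,0,0,0],[-6,0,0,0,0],[-3,0,0,0,0],[0,0,0,0,0]]'
python3 - <<'E'
from st import *
st([[577,203,345],[577,198,250]])
E
```

```text
clock: 14.15
eef_pos: [530.2, -23.2, 363.1]
tool_rot: [0.118, 1.422, 0.098]
force: [0.5, -0.0, -0.0]
width: -0.0
t 14.15 pos [530.219 -23.224 363.149] F [ 0.485 -0.028 -0.01 ] w -0.019475288166748858
axes x,y,z: [[0.147, 0.014, -0.989], [0.019, 1.0, 0.017], [0.989, -0.022, 0.147]]
goal [577, 203, 345] tool cm [ 2.809 22.674  3.869]
goal [577, 198, 250] tool cm [12.197 22.008  2.486]
```

```bash
python3 -m inch '[[0,4,0.8,0,0],[0.5,5,0.8,0,0],[0.5,5,0.8,0,0],[0.5,5,0.8,0,0],[0.5,4,0.5,0,0],[0,0,0,0,0]]'
python3 - <<'E'
from st import *
st([[577,198,250]])
E
```

```text
clock: 14.9
eef_pos: [571.7, 214.7, 343.8]
tool_rot: [0.116, 1.435, 0.097]
force: [0.1, -1.0, 0.1]
width: -0.0
t 14.9 pos [571.671 214.671 343.81 ] F [ 0.082 -0.951  0.103] w -0.032077845525501095
axes x,y,z: [[0.135, 0.013, -0.991], [0.018, 1.0, 0.016], [0.991, -0.02, 0.135]]
goal [577, 198, 250] tool cm [ 9.344 -1.805 -0.703]
```

```bash
python3 -m inch '[[3.5,-0.6,-0.2,0,0],[3.5,-0.6,-0.2,0,0],[2.3,-0.5,-0.2,0,0],[0,-1,0,0,0],[0,-1,0,0,0]]'; python3 -m inch '[[0,-1,0,0,0],[0.2,-0.8,0,0,0],[0.4,-0.8,0,0,0]]'
```

```text
clock: 15.52
eef_pos: [575.2, 174.0, 243.8]
tool_rot: [0.089, 1.442, 0.068]
force: [-0.0, -0.0, 0.0]
width: -0.2
clock: 15.9
eef_pos: [576.5, 146.6, 239.9]
tool_rot: [0.11, 1.438, 0.089]
force: [-0.6, 1.1, 0.3]
width: 0.1
```

```bash
python3 -m inch '[[0.6,-1,0,0,0],[0.6,-1,0,0,0],[1,-1.3,0,0,0]]'; python3 -m inch '[[1.2,-1.1,0,0,0],[1.2,-1.1,0,0,0]]'
```

```text
clock: 16.27
eef_pos: [578.8, 112.6, 216.7]
tool_rot: [0.115, 1.437, 0.095]
force: [-1.1, 1.4, 0.7]
width: -0.0
clock: 16.52
eef_pos: [581.6, 88.6, 190.7]
tool_rot: [0.11, 1.438, 0.09]
force: [-0.0, 1.5, 0.4]
width: 0.0
```

```bash
python3 -m inch '[[1.4,-0.8,-0.2,0,0],[1.4,-0.8,-0.2,0,0],[1.5,-0.6,-0.2,0,0]]'; python3 -m inch '[[1.5,-0.5,-0.2,0,0],[1.4,-0.3,-0.2,0,0]]'
python3 - <<'E'
from meas import *
im=cam('scene');save(im,'p5.png',(240,100,460,270),3.5)
E
```

```text
clock: 16.9
eef_pos: [581.4, 64.5, 143.8]
tool_rot: [0.103, 1.437, 0.082]
force: [0.7, 1.3, 0.3]
width: 0.2
clock: 17.15
eef_pos: [581.1, 56.3, 112.0]
tool_rot: [0.104, 1.437, 0.082]
force: [-0.1, 1.0, 1.1]
width: -0.1
```

View pics/p5.png

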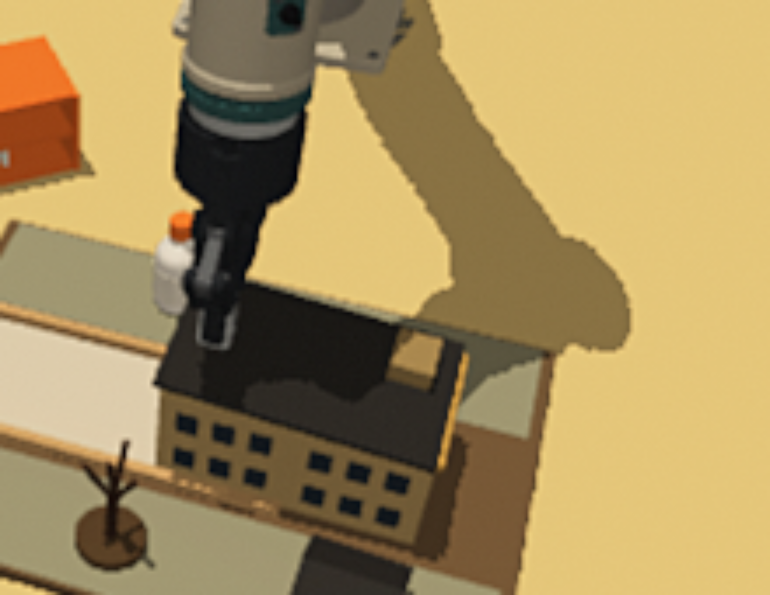

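The roof is nearly flat, with the fingertips at (215,340) near its free edge. I press the last centimetre down until the force rises.

```bash
python3 -m inch '[[0.6,0,-0.1,0,0],[0.4,0,0,0,0]]'; python3 -m inch '[[0.4,0,0,0,0]]'; python3 -m inch '[[0.5,0,0,0,0]]'; python3 -m inch '[[0.5,0,0,0,0]]'
```

```text
clock: 17.45
eef_pos: [580.0, 55.3, 100.6]
tool_rot: [0.101, 1.441, 0.079]
force: [-12.2, -1.0, 36.7]
width: 0.1
clock: 17.58
eef_pos: [580.1, 55.3, 100.1]
tool_rot: [0.12, 1.44, 0.097]
force: [-17.6, -0.1, 53.3]
width: 0.1
clock: 17.7
eef_pos: [580.2, 55.3, 100.0]
tool_rot: [0.144, 1.438, 0.12]
force: [-20.4, -1.3, 57.1]
width: 0.2
clock: 17.82
eef_pos: [580.2, 55.3, 100.2]
tool_rot: [0.168, 1.437, 0.144]
force: [-17.9, -1.6, 48.4]
width: 0.2
```

```bash
python3 -m inch '[[-1,0,0.1,0,0],[-5,0,0.7,0,0],[-6,0,0.8,0,0],[-6,0,0.8,0,0],[0,-5,0,0,0],[0,-5,0,0,0],[0,-5,0,0,0],[0,-5,0,0,0],[0,-5,0,0,0],[0,0,0,0,0],[0,0,0,0,0]]'
python3 - <<'E'
from meas import *
bd=lambda x,y,z:[572.4+x*.9997+y*.026,61.2-x*.026+y*.9997,z]
for c in ['top','scene']:
    im=cam(c);P=cloud(im)
    for l in ['house','tree','glue']:
        for d in ctrl.pinpoint(c,l)[:1]: print(c,l,round(d['confidence'],2),np.array(d['xy'])*[512,384])
    print('roof z at s:',[(s,[round(float(at(im,*proj(im,bd(x,152-s,101)))[2]),1) for x in (-40,0,40)]) for s in (60,100,140,180)])
    if c=='scene':
        m=(P[...,0]>615)&(P[...,0]<632)&(P[...,2]>25)&(P[...,2]<85)&(P[...,1]>0)&(P[...,1]<215)
        print('side wall y',P[m][:,1].min(),P[m][:,1].max())
        g=cv2.cvtColor(im['frame'],cv2.COLOR_RGB2GRAY).astype(np.float32)
        for z in (30,52,74):
            pts=np.array([proj(im,bd(50,y,z)) for y in np.arange(50,71,1)],np.float32)
            print(z,cv2.remap(g,pts[:,:1].copy(),pts[:,1:].copy(),cv2.INTER_LINEAR)[:,0].astype(int))
        save(im,'p6.png',(220,120,440,290),3.5)
print(ctrl.read_state()['eef_pos'],ctrl.read_state()['clock'])
E
```

```text
clock: 19.2
eef_pos: [578.5, -201.6, 285.9]
tool_rot: [0.16, 1.427, 0.146]
force: [-0.2, 0.8, 0.7]
width: 0.0
top house 0.93 [149.5 157.6]
top tree 0.93 [219.8 159.1]
top glue 0.69 [222.8 262.9]
roof z at s: [(60, [99.5, 100.7, 100.5]), (100, [99.9, 100.6, 100.6]), (140, [99.4, 100.2, 99.6]), (180, [99.5, 101.1, 99.0])]
scene house 0.56 [339.9 274.7]
scene tree 0.74 [272.1 257.6]
scene glue 0.65 [288.5 184.6]
roof z at s: [(60, [98.1, 99.3, 99.5]), (100, [99.7, 100.9, 98.9]), (140, [99.9, 99.2, 101.2]), (180, [100.3, 99.1, 98.7])]
side wall y 29.844070489152443 209.79490288976314
30 [89 91 92 92 91 90 90 90 90 91 91 91 90 90 90 90 91 91 92 93 91]
52 [92 92 92 91 91 91 90 90 90 91 91 91 91 91 91 91 91 90 90 90 90]
74 [83 90 91 92 92 92 91 91 90 90 90 90 91 91 91 90 90 90 91 92 92]
[ 578.6 -201.5  286.2] 19.6
```

View pics/p6.png

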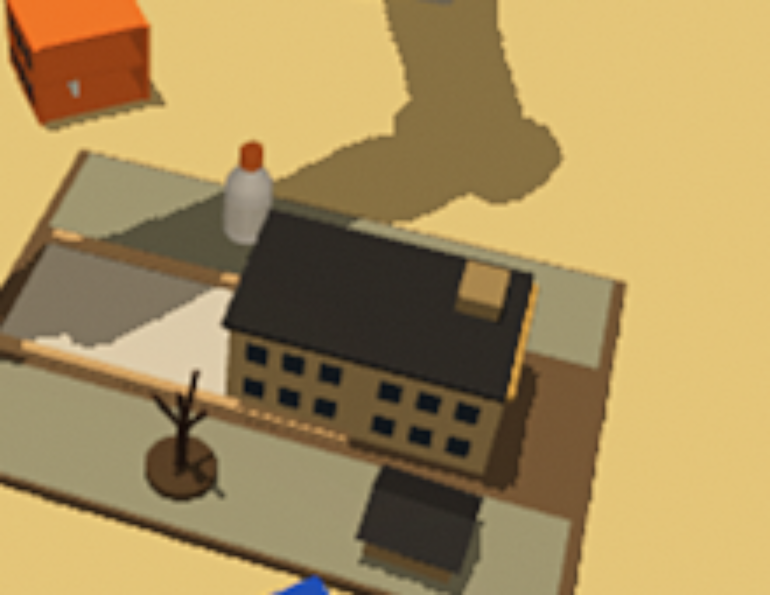

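The building is closed: the side wall (230–500, 340–470) is unbroken and the roof lies flat at z≈100 everywhere. The tree, house and glue are in place, and the arm is clear.

```bash
python3 -c "
from cell import ctrl
print(ctrl.finish_job())"
```

```text
the job is handed in; nothing more can be done
None
```

I pushed the loose half home along its track with closed fingertips, then swung the roof down flat from its outer side. I handed the job in at about 20 s, with the arm clear of everything.

**Last checks, all good:**
- **Halves:** the two halves together measure 180 mm (90 + 90), and no line shows across the seam on the side wall facing the scene camera.
- **Roof:** its top is at z ≈ 99–101 mm over its whole area; 101 mm is fully closed.
- **House, tree and glue:** they stand where they were, within the detector's scatter of a few pixels.

**Check that disagreed:** before the roof went down, the depth images showed a slot of about 5 mm in the top panels at the seam. I pushed again, and the half stopped at the same place against 15 N. With the side wall unbroken, I took the slot to be part of the card model and not a gap.

**Roof force:** the last press on the roof reached about 60 N at the fingertips. That is under the 120 N wrist limit, and the gripper's body did not touch the roof.

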